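# Put two returned fittings back in their stock bins

## Task

Two dark steel fittings have come back to the packing table and lie among other loose pieces in front of the stock bins: a furniture knob and a thick ring-shaped shaft collar. Put each one into the bin that carries the same part as its sample, and set it down on the bin's floor: the knob standing on its foot with its head up, the collar lying flat. The samples are fixed to the bins and stay where they are.

Things in the scene. Friction and masses are not known exactly. Their poses are not given: they have to be found in the camera images.
- knob: Loose turned dark steel furniture knob, 36 mm tall, round: a foot 30 mm in diameter, a narrow neck 20 mm in diameter, and a head 40 mm in diameter whose straight side runs from 18 to 30 mm above the foot. 140 g or so. It stands upright on the table with at least 45 mm free around it. Origin at the centre of the foot's underside; z up along its axis.
- collar: Loose thick dark steel ring (shaft collar), 50 mm outside diameter, 30 mm bore, 30 mm high, straight sides. 220 g or so. It lies flat on the table, bore upright, with at least 45 mm free around it. Origin at the middle of the ring, on the bore's axis at half height (15 mm over the table); z up along the bore.
- knob_bin: Open cardboard bin fixed to the table, 136 x 136 mm, 42 mm high, walls and floor 4 mm thick. A low cardboard apron on its +x side, away from the robot, carries a fixed sample steel knob like the loose one, 98 mm from the bin's centre and no higher than its rim. Origin: centre of the bin's underside, on the table; x, y along the walls, z up. One of three alike bins, told apart by their samples.
- collar_bin: Open cardboard bin fixed to the table, 136 x 136 mm, 42 mm high, walls and floor 4 mm thick. A low cardboard apron on its +x side, away from the robot, carries a fixed sample steel collar like the loose one, 98 mm from the bin's centre and no higher than its rim. Origin: centre of the bin's underside, on the table; x, y along the walls, z up. One of three alike bins, told apart by their samples.

How it is judged:
At the end, for the whole second after the job is handed in: Knob in the knob bin, collar in the collar bin, at rest (under 20 mm/s): origins within 52 mm of the bin's centre along both bin axes; the knob's less than 14 mm and the collar's less than 29 mm above the bin's underside; knob upright and collar flat (either side up) within 0.2 rad (x of knob in the frame of knob_bin between -0.052 and 0.052 m and y of knob in the frame of knob_bin between -0.052 and 0.052 m and z of knob in the frame of knob_bin between -0.01 and 0.014 m and linear speed of each of knob, collar below 0.02 m/s and angle between knob's own z axis and vertical below 0.2 rad and x of collar in the frame of collar_bin between -0.052 and 0.052 m and y of collar in the frame of collar_bin between -0.052 and 0.052 m and z of collar in the frame of collar_bin between -0.01 and 0.029 m and (angle between collar's own z axis and vertical below 0.2 rad or angle between collar's own z axis and vertical above 2.94 rad)); the robot touches nothing.
It also fails if it takes over 58 s, if anything falls off the work surface, if the arm or the gripper's body presses on something with over 40 N, if the wrist force passes 120 N, or if a joint passes its speed limit or range.

## Robot

A 6-joint arm with a two-finger parallel gripper is mounted at the origin on the work surface. World frame = base frame: x ahead of the robot, y to its left, z up, the work surface at z = 0. Lengths are in m, angles in rad, forces in N, time in s.
With the tool pointing down it reaches from about 0.4 to 0.925 m from the base axis. Payload 3.4 kg.
Tool frame: the origin (TCP) lies on the centre line of the jaws, within the pads' length; the fingertips stand 25 mm ahead of it and the grasp point (between the pads) lies 6 mm ahead of it (r.tip_extent is the distance from the TCP to the fingertips, in m); x points along the fingers, z is the direction in which the jaws open and shut, and the axes are right-handed (so a half turn about x gives the same grasp; the last joint's range is limited). The gripper opens to 85 mm and grips with 20 to 120 N. Pads are 22 mm wide; open, the fingers measure 114 mm over their backs; the gripper's body (76 mm by 85 mm) begins 54 mm behind the grasp point. The pads swing forward as they close: fully open they stand 13 mm farther back than shut.
Start: joints at [1.139, 0.307, 1.506, -0, 1.328, -0.073], TCP at [0.202, 0.538, 0.256] pointing down, gripper open.
Joint ranges: [-3.12, 3.12], [-1.05, 2.28], [0.14, 2.33], [-1.42, 4.57], [0.1, 2.73], [-2.68, 2.68]. Speed limits (rad/s): [2.57, 2.57, 3.14, 3.14, 3.14, 3.14].

## Interface

Orientations are given as a unit quaternion [x, y, z, w].
In Python, from rig import r, viewer, order gives the robot as it stands.
- The arm moves only by the shell command python3 -m crank 'ROWS' [OPENING] [FORCE]. ROWS is JSON, a list of rows, each an object of numbers: "tx", "ty", "tz": the shift along the tool's x, y, z in units of 30 mm (1.0 is 30 mm); "roll": the turn about the tool's x in units of 5 degrees (1.0 is 5 degrees). In form: [{"tx": .., "ty": .., "tz": .., "roll": ..}, ...]. A call has 1 to 10 rows; each row shifts and turns the pose as measured when the row begins, along the tool's axes as they then stand; what a row does not reach is not made up. A row lasts 1/12 s, in which the tool goes at most 41.7 mm and 7.16 degrees, less where a joint would pass 70% of its speed; a pose out of reach is approached as far as the arm can. A call is refused whole if a number of a shift passes 1 or a number of a turn 1, either way. A call with a gripper value outside its range is refused whole. OPENING is the finger opening in mm, from 0 to 85.4, set as the call begins (- or left out, the last holds). The fingers move at their own pace and stop on an object; FORCE is the grip in N (left out, the last holds). Time passes only in rows, so rows that do not move let the fingers close. It gives the time, the measured TCP pose, the force and the opening at its end, in the units of the state.
- r.sense(): the state, without advancing time (a new reading comes with each control period).
- viewer.capture(name): name is "side" or "top"; returns (picture, depth): 420x560x3 uint8, red, green, blue; 420x560 float32, m along the optical axis (not along the pixel's ray), 0 where there is no reading.
- viewer.camera_params(name): a dict with "intrinsics" (3x3 intrinsics, pixels), "world_from_camera" (4x4, takes a point from camera to world coordinates). Camera axes: x right, y down, z forward; pixel columns grow to the right and rows downward; lengths in m; the calibration is good to about 2 mm. A picture is of the moment at which its call begins. camera_params takes no time and is no camera call.
- order.close_job(): hands the job in, once; it reports no verdict.
The state is a dict: "clock": time; "joint_pos": joint angles; "qd": joint speeds; "tau": joint torques, N m; "ee_pos": TCP position; "tcp_rot": TCP orientation; "wrist_force": force on the tool from outside, world axes, zero at the start; "ft_torque": the same for the moment, N m; "width": opening from 0.0 (shut) to 1.0 (fully open).
Only numpy, scipy, OpenCV 4.12 (cv2) and the standard library are available. Lean on these libraries where they do the work, as an engineer would, in place of code of your own. Each camera call takes 0.05 s, during which the arm holds its last target. There are 200 camera calls.

## Working session

There is one attempt and no reset: what is moved stays moved. The work goes in short steps, Python scripts to look and compute and a shell command to move; the robot and the scene stay as the last step left them, time stands still between calls to the robot, and variables do not carry over. Pictures are saved under pics/ and viewed, about 8 in all and at most 12, crops included, and the job is handed in when it is done.

```bash
ls; mkdir -p pics; python3 - <<'E'
from rig import r, viewer, order
import cv2,numpy as np
print(r.sense())
for n in("top","side"):
    p,d=viewer.capture(n); c=viewer.camera_params(n)
    np.savez(f"pics/{n}0.npz",p=p,d=d,K=c["intrinsics"],T=c["world_from_camera"])
    cv2.imwrite(f"pics/{n}0.png",p[:,:,::-1]); print(n,c,(d>0).mean())
E
```

```text
pics
{'clock': 0.0, 'joint_pos': array([ 1.13851399e+00,  3.07578903e-01,  1.50766419e+00,  2.52689196e-05,
        1.32841389e+00, -7.35001969e-02]), 'qd': array([-1.35586986e-03, -1.10080343e-04,  6.17427912e-04, -1.22317835e-03,
        1.13796194e-03, -4.52863966e-05]), 'tau': array([ 2.52870504e-04, -4.57535076e+01, -2.51915610e+01, -3.16560090e-04,
        1.31552713e-02, -1.56325274e-05]), 'ee_pos': array([0.20164591, 0.5377932 , 0.25538109]), 'tcp_rot': array([-0.40312213,  0.5818256 ,  0.40239599,  0.58055921]), 'wrist_force': array([0.76133547, 0.20267527, 0.55901561]), 'ft_torque': array([ 0.02387831,  0.02467513, -0.02804685]), 'width': 0.9999354061265197}
top {'intrinsics': array([[532.38660758,   0.        , 276.25984055],
       [  0.        , 532.38660758, 220.16295621],
       [  0.        ,   0.        ,   1.        ]]), 'world_from_camera': array([[-0.02826667, -0.99284471,  0.11601885,  0.42837557],
       [-0.99935915,  0.02551896, -0.02510104,  0.03062437],
       [ 0.02196075, -0.11665402, -0.99292979,  1.09112737],
       [ 0.        ,  0.        ,  0.        ,  1.        ]])} 0.9960034013605442
side {'intrinsics': array([[385.02758772,   0.        , 280.01216817],
       [  0.        , 385.02758772, 207.16680972],
       [  0.        ,   0.        ,   1.        ]]), 'world_from_camera': array([[ 0.8117642 , -0.31381862,  0.49250051,  0.2029088 ],
       [-0.58396817, -0.44267638,  0.68045485, -0.42065531],
       [ 0.00447894, -0.83997351, -0.54260892,  0.40503343],
       [ 0.        ,  0.        ,  0.        ,  1.        ]])} 0.9959438775510204
```

View pics/top0.png

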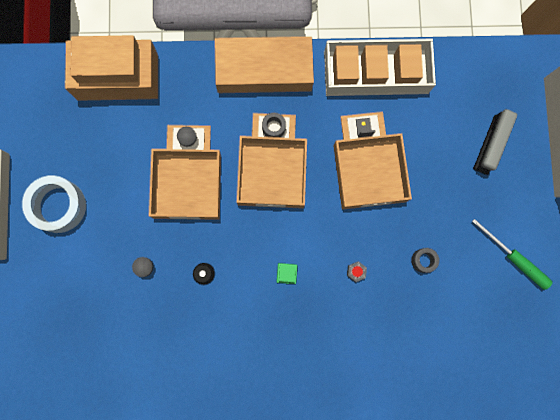

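View pics/side0.png

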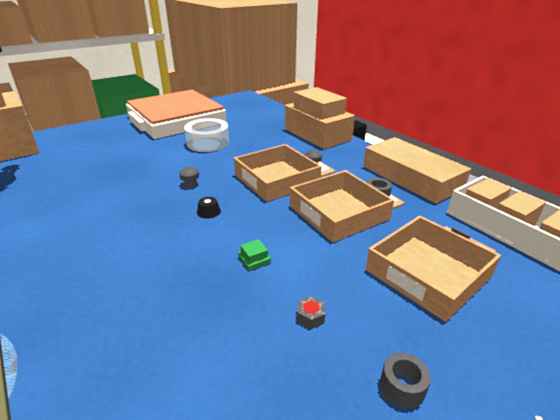

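Top view: loose knob at (143,267), loose collar at (425,261), knob bin at (185,184), collar bin at (272,172). The third bin's sample is a block. The side view agrees: knob (189,176), collar (404,380).

```bash
cat > m.py <<'E'
import cv2,numpy as np
def load(n):
    f=np.load(f"pics/{n}.npz"); return f["p"],f["d"],f["K"],f["T"]
def cloud(d,K,T):
    v,u=np.mgrid[:d.shape[0],:d.shape[1]]
    c=np.stack([(u-K[0,2])/K[0,0]*d,(v-K[1,2])/K[1,1]*d,d,np.ones_like(d)],-1)
    return (c@T.T)[...,:3]
def ray(uv,z,K,T):
    q=T[:3,:3]@np.linalg.solve(K,[*uv,1.]); o=T[:3,3]; return o+q*(z-o[2])/q[2]
def blob(p,uv,R=30,thr=90):
    x0,y0=uv[0]-R,uv[1]-R
    m=(p[y0:y0+2*R,x0:x0+2*R].max(2)<thr).astype(np.uint8)
    c=cv2.findContours(m,cv2.RETR_EXTERNAL,cv2.CHAIN_APPROX_NONE)[0]
    c=max(c,key=cv2.contourArea); return c+[x0,y0]
E
python3 - <<'E'
from m import *
p,d,K,T=load("top0"); P=cloud(d,K,T); ps,ds,Ks,Ts=load("side0"); Ps=cloud(ds,Ks,Ts)
print("table z",np.median(P[330:400,100:450,2]), np.median(Ps[250:330,100:200,2]))
for n,uv,su,z in(("knob",(143,267),(189,176),.03),("collar",(425,261),(404,380),.03)):
    c=blob(p,uv); (x,y),rad=cv2.minEnclosingCircle(c.astype(np.float32))
    print(n,(x,y),rad,"dia mm",2*rad*d[int(y),int(x)]/K[0,0]*1e3,"ray",ray((x,y),z,K,T))
    for Q,w,R in((P,uv,30),(Ps,su,35)):
        q=Q[max(0,w[1]-R):w[1]+R,w[0]-R:w[0]+R].reshape(-1,3); q=q[(q[:,2]>(.02 if n=="knob" else .024))&(q[:,2]<.05)]
        (a,b),rr=cv2.minEnclosingCircle((q[:,:2]*1e3).astype(np.float32))
        print("  depth",len(q),(a,b),rr,"zmax",np.percentile(q[:,2],[50,95]))
for n,uv in(("kbin",(185,184)),("cbin",(272,172))):
    q=P[uv[1]-45:uv[1]+45,uv[0]-45:uv[0]+45].reshape(-1,3); k=q[(q[:,2]>.036)&(q[:,2]<.06)]
    print(n,cv2.minAreaRect((k[:,:2]*1e3).astype(np.float32)),"rimz",np.median(k[:,2]),"floor",P[uv[1],uv[0]],"ray",ray(uv,.004,K,T))
from rig import r
from scipy.spatial.transform import Rotation as Ro
s=r.sense(); print(Ro.from_quat(s["tcp_rot"]).as_matrix().round(3))
E
```

```text
table z -0.000260533169403665 -0.0009468961985317215
knob (144.9851531982422, 268.6881103515625) 10.876477241516113 dia mm 42.81112288849925 ray [0.46254958 0.26582831 0.03      ]
  depth 333 (466.6194763183594, 271.4786682128906) 20.1350040435791 zmax [0.03376427 0.03801803]
  depth 473 (493.72119140625, 288.0943603515625) 159.20248413085938 zmax [0.02398902 0.03497106]
collar (422.6745910644531, 261.3730163574219) 12.907245635986328 dia mm 52.948660023429625 ray [ 0.46182365 -0.28685007  0.03      ]
  depth 323 (464.337890625, -295.0115966796875) 24.972576141357422 zmax [0.02948594 0.03256009]
  depth 1087 (465.0478820800781, -296.236083984375) 25.522069931030273 zmax [0.02838489 0.02969737]
kbin ((641.9581909179688, 185.45700073242188), (136.8106689453125, 159.48997497558594), 87.67386627197266) rimz 0.04109793466501033 floor [0.63525843 0.18935053 0.00480257] ray [0.63541127 0.1894678  0.004     ]
cbin ((663.5469360351562, 9.34954833984375), (136.04258728027344, 161.0367889404297), 86.05830383300781) rimz 0.04136421792754663 floor [0.65646028 0.00913641 0.00357531] ray [0.65637122 0.00914481 0.004     ]
[[-0.001 -0.936  0.351]
 [-0.002  0.351  0.936]
 [-1.     0.    -0.002]]
```

```bash
python3 -m crank '[{"roll":-0.82,"tx":0.6},{"roll":-0.82,"tx":0.6},{"roll":-0.82,"tx":0.6},{"roll":-0.82,"tx":0.6},{"roll":-0.82,"tx":0.6},{}]' 85 40; python3 -c "
from rig import r
from scipy.spatial.transform import Rotation as Ro
print(Ro.from_quat(r.sense()['tcp_rot']).as_matrix().round(3),r.tip_extent)"
```

```text
[[-0.001 -0.936  0.351]
 [-0.002  0.351  0.936]
 [-1.     0.    -0.002]] 0.025invalid input at $[0]: expected keys tx, ty, tz, roll
```

```bash
python3 -m crank '[{"tx":0.6,"ty":0,"tz":0,"roll":-0.82},{"tx":0.6,"ty":0,"tz":0,"roll":-0.82},{"tx":0.6,"ty":0,"tz":0,"roll":-0.82},{"tx":0.6,"ty":0,"tz":0,"roll":-0.82},{"tx":0.6,"ty":0,"tz":0,"roll":-0.82},{"tx":0,"ty":0,"tz":0,"roll":0}]' 85 40; python3 -c "
from rig import r
from scipy.spatial.transform import Rotation as Ro
print(Ro.from_quat(r.sense()['tcp_rot']).as_matrix().round(3),r.tip_extent)"
```

```text
clock: 0.6
ee_pos: [0.2015, 0.5375, 0.1619]
tcp_rot: [0.504, -0.496, -0.504, -0.496]
wrist_force: [-0.9, -1.1, 0.2]
width: 0.998
[[-0.001 -1.    -0.016]
 [-0.001 -0.016  1.   ]
 [-1.     0.001 -0.001]] 0.025
```

```bash
python3 -m crank '[{"tx":0,"ty":-0.88,"tz":-0.9,"roll":0},{"tx":0,"ty":-0.88,"tz":-0.9,"roll":0},{"tx":0,"ty":-0.88,"tz":-0.9,"roll":0},{"tx":0,"ty":-0.88,"tz":-0.9,"roll":0},{"tx":0,"ty":-0.88,"tz":-0.9,"roll":0},{"tx":0,"ty":-0.88,"tz":-0.9,"roll":0},{"tx":0,"ty":-0.88,"tz":-0.9,"roll":0},{"tx":0,"ty":-0.88,"tz":-0.9,"roll":0},{"tx":0,"ty":-0.88,"tz":-0.9,"roll":0},{"tx":0,"ty":0,"tz":0,"roll":0}]' 85 40
```

```text
clock: 1.43
ee_pos: [0.452, 0.2916, 0.1658]
tcp_rot: [0.502, -0.498, -0.5, -0.5]
wrist_force: [0.3, 0.2, 0.2]
width: 0.99
```

```bash
python3 -m crank '[{"tx":0,"ty":-0.5,"tz":-0.67,"roll":0},{"tx":0.8,"ty":0,"tz":0,"roll":0},{"tx":0.8,"ty":0,"tz":0,"roll":0},{"tx":0.8,"ty":0,"tz":0,"roll":0},{"tx":0.8,"ty":0,"tz":0,"roll":0},{"tx":0,"ty":0,"tz":0,"roll":0},{"tx":0,"ty":0,"tz":0,"roll":0}]' 85 40
```

```text
clock: 2.02
ee_pos: [0.4766, 0.2709, 0.0743]
tcp_rot: [-0.497, 0.499, 0.493, 0.511]
wrist_force: [0.0, -0.0, 0.0]
width: 0.993
```

```bash
python3 -m crank '[{"tx":0,"ty":0.33,"tz":0,"roll":0},{"tx":0,"ty":0,"tz":0,"roll":0},{"tx":0.5,"ty":0,"tz":0,"roll":0},{"tx":0.5,"ty":0,"tz":0,"roll":0},{"tx":0.4,"ty":0,"tz":0,"roll":0},{"tx":0,"ty":0,"tz":0,"roll":0},{"tx":0,"ty":0,"tz":0,"roll":0}]' 85 40
python3 - <<'E'
from rig import r,viewer
import cv2
p,d=viewer.capture("side"); cv2.imwrite("pics/s1.png",cv2.resize(p[90:260,100:300,::-1],(800,680))[:600])
E
```

```text
clock: 2.6
ee_pos: [0.47, 0.2762, 0.0416]
tcp_rot: [-0.499, 0.493, 0.491, 0.516]
wrist_force: [-0.4, 0.5, -0.4]
width: 0.999
```

View pics/s1.png

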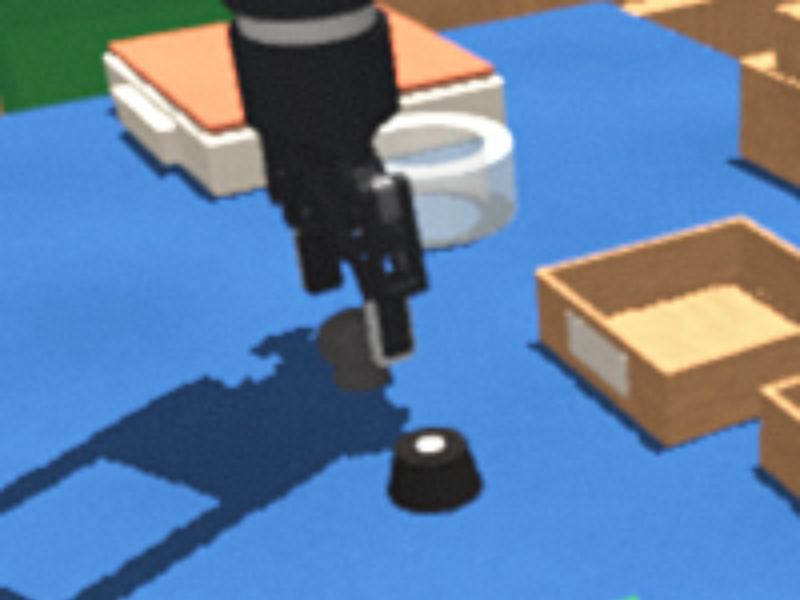

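```bash
python3 -m crank '[{"tx":0.3,"ty":0.08,"tz":-0.15,"roll":0},{"tx":0.15,"ty":0,"tz":0,"roll":0},{"tx":0,"ty":0,"tz":0,"roll":0}]' 85 40; python3 -c "
from rig import r;print(r.sense()['joint_pos'])"
```

```text
clock: 2.9
ee_pos: [0.4701, 0.2736, 0.0318]
tcp_rot: [-0.5, 0.491, 0.491, 0.519]
wrist_force: [-0.3, 0.7, -0.6]
width: 0.994
[ 4.48863737e-01  5.16381885e-01  1.86281822e+00  1.22626534e-03
  7.20941303e-01 -1.10364743e+00]
```

```bash
python3 -m crank '[{"tx":0,"ty":0.1,"tz":-0.05,"roll":0},{"tx":0,"ty":0,"tz":0,"roll":0}]' 85 40;  python3 -m crank '[{"tx":0,"ty":0,"tz":0,"roll":0},{"tx":0,"ty":0,"tz":0,"roll":0},{"tx":0,"ty":0,"tz":0,"roll":0},{"tx":0,"ty":0,"tz":0,"roll":0},{"tx":0,"ty":0,"tz":0,"roll":0},{"tx":0,"ty":0,"tz":0,"roll":0},{"tx":0,"ty":0,"tz":0,"roll":0},{"tx":0,"ty":0,"tz":0,"roll":0}]' 30 50
```

```text
clock: 3.07
ee_pos: [0.4676, 0.2725, 0.033]
tcp_rot: [-0.5, 0.49, 0.49, 0.519]
wrist_force: [-0.6, -0.5, 0.6]
width: 0.992
clock: 3.73
ee_pos: [0.4684, 0.2731, 0.0348]
tcp_rot: [-0.5, 0.489, 0.49, 0.52]
wrist_force: [-0.4, 0.3, 1.4]
width: 0.446
```

```bash
python3 -m crank '[{"tx":0,"ty":0,"tz":0,"roll":0},{"tx":0,"ty":0,"tz":0,"roll":0}]' 30 60
python3 -m crank '[{"tx":-0.5,"ty":0,"tz":0,"roll":0},{"tx":-0.8,"ty":0,"tz":0,"roll":0},{"tx":-0.8,"ty":0,"tz":0,"roll":0},{"tx":-0.8,"ty":0,"tz":0,"roll":0},{"tx":-0.5,"ty":0,"tz":0,"roll":0},{"tx":0,"ty":0,"tz":0,"roll":0}]'
python3 - <<'E'
from rig import r,viewer
import cv2
p,d=viewer.capture("side"); cv2.imwrite("pics/s2.png",cv2.resize(p[60:210,100:300,::-1],(800,600)))
E
```

```text
clock: 3.9
ee_pos: [0.4684, 0.273, 0.0349]
tcp_rot: [-0.5, 0.489, 0.49, 0.52]
wrist_force: [-0.3, -0.2, 0.3]
width: 0.444
clock: 4.4
ee_pos: [0.4618, 0.2697, 0.1366]
tcp_rot: [-0.499, 0.493, 0.491, 0.517]
wrist_force: [0.2, 0.4, -0.5]
width: 0.444
```

View pics/s2.png

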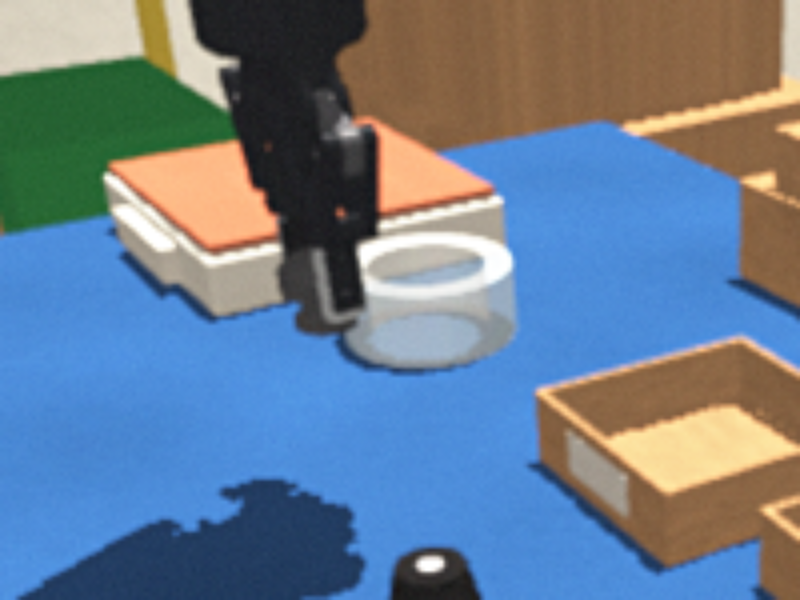

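Knob is held upright; foot shows below the fingertips at crop (320,325). On to the knob bin.

```bash
python3 -m crank '[{"tx":0,"ty":-0.4,"tz":-0.2,"roll":0},{"tx":0,"ty":-0.85,"tz":-0.42,"roll":0},{"tx":0,"ty":-0.85,"tz":-0.42,"roll":0},{"tx":0,"ty":-0.85,"tz":-0.42,"roll":0},{"tx":0,"ty":-0.85,"tz":-0.42,"roll":0},{"tx":0,"ty":-0.85,"tz":-0.42,"roll":0},{"tx":0,"ty":-0.7,"tz":-0.42,"roll":0},{"tx":0,"ty":0,"tz":0,"roll":0},{"tx":0,"ty":0,"tz":0,"roll":0}]'
```

```text
clock: 5.2
ee_pos: [0.6248, 0.1746, 0.121]
tcp_rot: [-0.497, 0.499, 0.495, 0.509]
wrist_force: [-0.9, -0.5, -2.4]
width: 0.438
```

```bash
python3 -m crank '[{"tx":0,"ty":-0.1,"tz":0.35,"roll":0},{"tx":0.4,"ty":0,"tz":0,"roll":0},{"tx":0.6,"ty":0,"tz":0,"roll":0},{"tx":0.6,"ty":0,"tz":0,"roll":0},{"tx":0.4,"ty":0,"tz":0,"roll":0},{"tx":0,"ty":0,"tz":0,"roll":0},{"tx":0,"ty":0,"tz":0,"roll":0}]'
```

```text
clock: 5.78
ee_pos: [0.6219, 0.1893, 0.0503]
tcp_rot: [-0.495, 0.501, 0.499, 0.504]
wrist_force: [-0.3, 0.2, -1.4]
width: 0.441
```

```bash
python3 -m crank '[{"tx":0.2,"ty":-0.15,"tz":0,"roll":0},{"tx":0.1,"ty":0,"tz":0,"roll":0},{"tx":0,"ty":0,"tz":0,"roll":0},{"tx":0,"ty":0,"tz":0,"roll":0}]'
```

```text
clock: 6.12
ee_pos: [0.6259, 0.1911, 0.0412]
tcp_rot: [-0.496, 0.501, 0.499, 0.504]
wrist_force: [-0.3, -0.6, -0.4]
width: 0.44
```

```bash
python3 -m crank '[{"tx":0.08,"ty":0,"tz":0,"roll":0},{"tx":0.04,"ty":0,"tz":0,"roll":0},{"tx":0,"ty":0,"tz":0,"roll":0}]'
```

```text
clock: 6.37
ee_pos: [0.6268, 0.1914, 0.0397]
tcp_rot: [-0.497, 0.5, 0.499, 0.505]
wrist_force: [0.4, -0.1, -1.7]
width: 0.441
```

```bash
python3 -m crank '[{"tx":0.06,"ty":0,"tz":0,"roll":0},{"tx":0,"ty":0,"tz":0,"roll":0}]'; python3 -m crank '[{"tx":0,"ty":0,"tz":0,"roll":0},{"tx":0,"ty":0,"tz":0,"roll":0},{"tx":0,"ty":0,"tz":0,"roll":0},{"tx":0,"ty":0,"tz":0,"roll":0},{"tx":0,"ty":0,"tz":0,"roll":0}]' 62 40
```

```text
clock: 6.53
ee_pos: [0.6273, 0.1914, 0.0396]
tcp_rot: [-0.497, 0.499, 0.498, 0.506]
wrist_force: [-0.0, -0.0, -2.1]
width: 0.442
clock: 6.95
ee_pos: [0.6289, 0.1914, 0.0403]
tcp_rot: [-0.498, 0.498, 0.498, 0.507]
wrist_force: [-0.7, -0.6, -0.4]
width: 0.726
```

```bash
python3 -m crank '[{"tx":-0.3,"ty":0,"tz":0,"roll":0},{"tx":-0.6,"ty":0,"tz":0,"roll":0},{"tx":-0.8,"ty":0,"tz":0,"roll":0},{"tx":-0.8,"ty":0,"tz":0,"roll":0},{"tx":-0.8,"ty":0,"tz":0,"roll":0},{"tx":0,"ty":0,"tz":0,"roll":0}]'; python3 -m crank '[{"tx":0,"ty":0.3,"tz":-0.9,"roll":0},{"tx":0,"ty":0.3,"tz":-0.9,"roll":0},{"tx":0,"ty":0.3,"tz":-0.9,"roll":0},{"tx":0,"ty":0.3,"tz":-0.9,"roll":0},{"tx":0,"ty":0.3,"tz":-0.9,"roll":0},{"tx":0,"ty":0.3,"tz":-0.9,"roll":0},{"tx":0,"ty":0.3,"tz":-0.9,"roll":0},{"tx":0,"ty":0.3,"tz":-0.9,"roll":0},{"tx":0,"ty":0.3,"tz":-0.9,"roll":0},{"tx":0,"ty":0,"tz":0,"roll":0}]' 85
```

```text
clock: 7.45
ee_pos: [0.6266, 0.1901, 0.1426]
tcp_rot: [-0.496, 0.5, 0.499, 0.505]
wrist_force: [0.5, -0.0, 1.4]
width: 0.723
clock: 8.28
ee_pos: [0.5427, -0.0583, 0.1443]
tcp_rot: [-0.501, 0.495, 0.498, 0.506]
wrist_force: [-0.1, -0.2, 0.4]
width: 0.999
```

Check the knob and the collar's position from above, while moving on.

```bash
python3 -m crank '[{"tx":0,"ty":0.3,"tz":-0.9,"roll":0},{"tx":0,"ty":0.3,"tz":-0.9,"roll":0},{"tx":0,"ty":0.3,"tz":-0.9,"roll":0},{"tx":0,"ty":0.3,"tz":-0.9,"roll":0},{"tx":0,"ty":0.3,"tz":-0.9,"roll":0},{"tx":0,"ty":0.3,"tz":-0.9,"roll":0},{"tx":0,"ty":0.3,"tz":-0.9,"roll":0},{"tx":0,"ty":0.3,"tz":-0.7,"roll":0},{"tx":0,"ty":0,"tz":0,"roll":0},{"tx":0,"ty":0,"tz":0,"roll":0}]' 85
python3 - <<'E'
from rig import viewer
import cv2
p,d=viewer.capture("top"); cv2.imwrite("pics/t3.png",p[:,:,::-1])
E
```

```text
clock: 9.12
ee_pos: [0.4683, -0.2763, 0.1419]
tcp_rot: [-0.501, 0.494, 0.497, 0.508]
wrist_force: [0.2, 0.3, -0.4]
width: 0.995
```

View pics/t3.png

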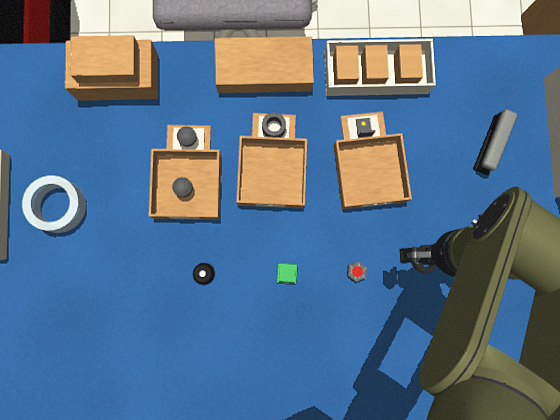

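Knob stands centred in its bin at (182,187). Descending to the collar.

```bash
python3 -m crank '[{"tx":0,"ty":0.1,"tz":-0.62,"roll":0},{"tx":0,"ty":0,"tz":0,"roll":0},{"tx":0.7,"ty":0,"tz":0,"roll":0},{"tx":0.7,"ty":0,"tz":0,"roll":0},{"tx":0.6,"ty":0,"tz":0,"roll":0},{"tx":0,"ty":0,"tz":0,"roll":0},{"tx":0,"ty":0,"tz":0,"roll":0}]' 85
```

```text
clock: 9.75
ee_pos: [0.4713, -0.2855, 0.0819]
tcp_rot: [-0.503, 0.491, 0.498, 0.508]
wrist_force: [-0.1, 0.4, 0.2]
width: 0.991
```

```bash
python3 -m crank '[{"tx":0.3,"ty":0.22,"tz":-0.35,"roll":0},{"tx":0.4,"ty":0,"tz":0,"roll":0},{"tx":0.2,"ty":0,"tz":0,"roll":0},{"tx":0,"ty":0,"tz":0,"roll":0},{"tx":0,"ty":0,"tz":0,"roll":0}]' 85
```

```text
clock: 10.17
ee_pos: [0.4671, -0.2961, 0.0562]
tcp_rot: [-0.506, 0.489, 0.498, 0.507]
wrist_force: [-0.1, 0.2, 0.2]
width: 0.997
```

```bash
python3 -m crank '[{"tx":0.4,"ty":0.12,"tz":0,"roll":0},{"tx":0.4,"ty":0,"tz":0,"roll":0},{"tx":0,"ty":0,"tz":0,"roll":0},{"tx":0,"ty":0,"tz":0,"roll":0}]' 85
```

```text
clock: 10.5
ee_pos: [0.4658, -0.2981, 0.0347]
tcp_rot: [0.508, -0.489, -0.495, -0.507]
wrist_force: [0.6, -0.4, 0.2]
width: 0.997
```

```bash
python3 -m crank '[{"tx":0.2,"ty":0.04,"tz":0.06,"roll":0},{"tx":0.05,"ty":0,"tz":0,"roll":0},{"tx":0,"ty":0,"tz":0,"roll":0}]' 85;  python3 -m crank '[{"tx":0,"ty":0,"tz":0,"roll":0},{"tx":0,"ty":0,"tz":0,"roll":0},{"tx":0,"ty":0,"tz":0,"roll":0},{"tx":0,"ty":0,"tz":0,"roll":0},{"tx":0,"ty":0,"tz":0,"roll":0},{"tx":0,"ty":0,"tz":0,"roll":0},{"tx":0,"ty":0,"tz":0,"roll":0},{"tx":0,"ty":0,"tz":0,"roll":0}]' 40 60
```

```text
clock: 10.75
ee_pos: [0.4658, -0.2972, 0.0287]
tcp_rot: [0.51, -0.489, -0.494, -0.507]
wrist_force: [-0.0, 0.0, -0.3]
width: 0.996
clock: 11.42
ee_pos: [0.4662, -0.2972, 0.03]
tcp_rot: [0.51, -0.489, -0.494, -0.507]
wrist_force: [-0.8, 0.6, 0.3]
width: 0.558
```

```bash
python3 -m crank '[{"tx":-0.4,"ty":0,"tz":0,"roll":0},{"tx":-0.8,"ty":0,"tz":0,"roll":0},{"tx":-0.8,"ty":0,"tz":0,"roll":0},{"tx":-0.8,"ty":0,"tz":0,"roll":0},{"tx":-0.8,"ty":0,"tz":0,"roll":0},{"tx":0,"ty":0,"tz":0,"roll":0}]'
python3 - <<'E'
from rig import r,viewer
import cv2
p,d=viewer.capture("side"); cv2.imwrite("pics/s4.png",cv2.resize(p[180:420,260:560,::-1],(750,600)))
E
```

```text
clock: 11.92
ee_pos: [0.4593, -0.2953, 0.1372]
tcp_rot: [-0.506, 0.489, 0.498, 0.507]
wrist_force: [0.2, -1.2, -1.7]
width: 0.561
```

View pics/s4.png

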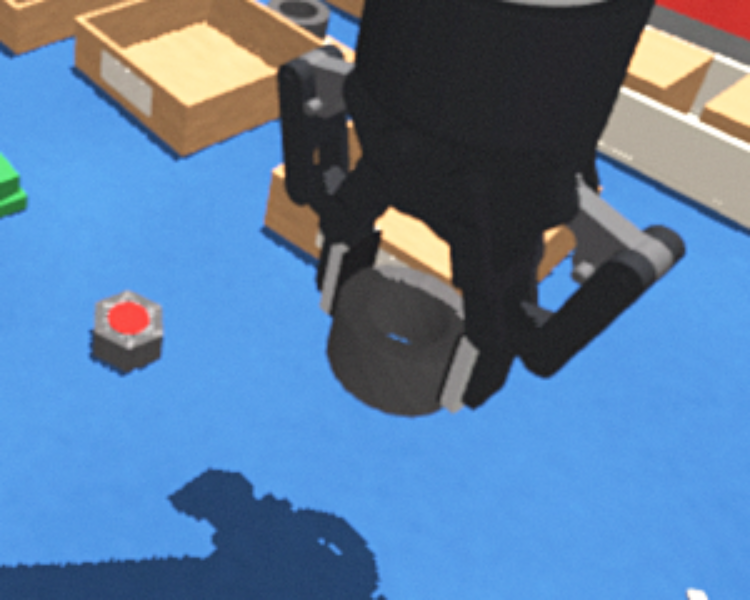

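Collar held level between the pads (crop centre ~(400,340)). Moving to the collar bin.

```bash
python3 -m crank '[{"tx":0,"ty":-0.3,"tz":0.4,"roll":0},{"tx":0,"ty":-0.58,"tz":0.88,"roll":0},{"tx":0,"ty":-0.58,"tz":0.88,"roll":0},{"tx":0,"ty":-0.58,"tz":0.88,"roll":0},{"tx":0,"ty":-0.58,"tz":0.88,"roll":0},{"tx":0,"ty":-0.58,"tz":0.88,"roll":0},{"tx":0,"ty":-0.58,"tz":0.88,"roll":0},{"tx":0,"ty":-0.58,"tz":0.88,"roll":0},{"tx":0,"ty":-0.58,"tz":0.88,"roll":0},{"tx":0,"ty":-0.58,"tz":0.88,"roll":0}]'; python3 -m crank '[{"tx":0,"ty":-0.4,"tz":0.6,"roll":0},{"tx":0,"ty":0,"tz":0,"roll":0},{"tx":0,"ty":0,"tz":0,"roll":0}]'
```

```text
clock: 12.8
ee_pos: [0.6159, -0.0368, 0.1215]
tcp_rot: [-0.493, 0.498, 0.505, 0.504]
wrist_force: [0.3, -0.3, -2.7]
width: 0.557
clock: 13.05
ee_pos: [0.6291, -0.0104, 0.1143]
tcp_rot: [-0.493, 0.497, 0.509, 0.501]
wrist_force: [-0.5, 0.5, -3.1]
width: 0.561
```

```bash
python3 -m crank '[{"tx":0,"ty":-0.7,"tz":0.65,"roll":0},{"tx":0,"ty":0,"tz":0,"roll":0},{"tx":0.5,"ty":0,"tz":0,"roll":0},{"tx":0.5,"ty":0,"tz":0,"roll":0},{"tx":0.5,"ty":0,"tz":0,"roll":0},{"tx":0,"ty":0,"tz":0,"roll":0},{"tx":0,"ty":0,"tz":0,"roll":0}]'
```

```text
clock: 13.63
ee_pos: [0.6422, 0.007, 0.0579]
tcp_rot: [-0.488, 0.502, 0.512, 0.498]
wrist_force: [-0.2, -0.0, -1.5]
width: 0.558
```

```bash
python3 -m crank '[{"tx":0.35,"ty":-0.3,"tz":0.1,"roll":0},{"tx":0.25,"ty":0,"tz":0,"roll":0},{"tx":0,"ty":0,"tz":0,"roll":0},{"tx":0,"ty":0,"tz":0,"roll":0}]'
```

```text
clock: 13.97
ee_pos: [0.6514, 0.0087, 0.0383]
tcp_rot: [-0.488, 0.503, 0.512, 0.498]
wrist_force: [-0.4, -0.1, -2.5]
width: 0.561
```

```bash
python3 -m crank '[{"tx":0.1,"ty":0,"tz":0,"roll":0},{"tx":0.05,"ty":0,"tz":0,"roll":0},{"tx":0,"ty":0,"tz":0,"roll":0}]'
```

```text
clock: 14.22
ee_pos: [0.6521, 0.0087, 0.0357]
tcp_rot: [-0.488, 0.502, 0.511, 0.499]
wrist_force: [0.5, -0.4, -1.9]
width: 0.56
```

```bash
python3 -m crank '[{"tx":0.05,"ty":0,"tz":0,"roll":0},{"tx":0,"ty":0,"tz":0,"roll":0}]'; python3 -m crank '[{"tx":0,"ty":0,"tz":0,"roll":0},{"tx":0,"ty":0,"tz":0,"roll":0},{"tx":0,"ty":0,"tz":0,"roll":0},{"tx":0,"ty":0,"tz":0,"roll":0},{"tx":0,"ty":0,"tz":0,"roll":0}]' 70 40
```

```text
clock: 14.38
ee_pos: [0.6526, 0.0087, 0.0355]
tcp_rot: [-0.489, 0.502, 0.51, 0.499]
wrist_force: [0.1, -0.0, -2.8]
width: 0.562
clock: 14.8
ee_pos: [0.6543, 0.0089, 0.0368]
tcp_rot: [-0.49, 0.5, 0.509, 0.5]
wrist_force: [-1.4, -0.1, 0.2]
width: 0.816
```

```bash
python3 -m crank '[{"tx":-0.3,"ty":0,"tz":0,"roll":0},{"tx":-0.6,"ty":0,"tz":0,"roll":0},{"tx":-0.8,"ty":0,"tz":0,"roll":0},{"tx":-0.8,"ty":0,"tz":0,"roll":0},{"tx":-0.8,"ty":0,"tz":0,"roll":0},{"tx":-0.8,"ty":0,"tz":0,"roll":0},{"tx":-0.6,"ty":0,"tz":0,"roll":0},{"tx":0,"ty":0,"tz":0,"roll":0}]'; python3 -m crank '[{"tx":0,"ty":0.5,"tz":-0.9,"roll":0},{"tx":0,"ty":0.5,"tz":-0.9,"roll":0},{"tx":0,"ty":0.5,"tz":-0.9,"roll":0},{"tx":0,"ty":0.5,"tz":-0.9,"roll":0},{"tx":0,"ty":0.5,"tz":-0.9,"roll":0},{"tx":0,"ty":0.5,"tz":-0.9,"roll":0},{"tx":0,"ty":0.5,"tz":-0.9,"roll":0},{"tx":0,"ty":0.5,"tz":-0.9,"roll":0},{"tx":0,"ty":0,"tz":0,"roll":0},{"tx":0,"ty":0,"tz":0,"roll":0}]'
python3 - <<'E'
from rig import viewer
from m import *
p,d=viewer.capture("top"); cv2.imwrite("pics/t5.png",p[:,:,::-1]); K,T=load("top0")[2:]; P=cloud(d,K,T)
for n,uv,lo,hi in(("knob",(182,187),.025,.06),("collar",(271,175),.024,.06)):
    R=26; q=P[uv[1]-R:uv[1]+R,uv[0]-R:uv[0]+R].reshape(-1,3); c=p[uv[1]-R:uv[1]+R,uv[0]-R:uv[0]+R].reshape(-1,3)
    q=q[(c.max(1)<90)&(q[:,2]>lo)&(q[:,2]<hi)]; (a,b),rr=cv2.minEnclosingCircle((q[:,:2]*1e3).astype(np.float32))
    top=q[q[:,2]>.03]; A=np.c_[top[:,:2],np.ones(len(top))]; f=np.linalg.lstsq(A,top[:,2],rcond=None)[0]
    print(n,(a,b),rr,"z",np.percentile(q[:,2],[50,95]),"slope",f[:2])
E
```

```text
clock: 15.47
ee_pos: [0.6561, 0.0061, 0.1857]
tcp_rot: [-0.489, 0.501, 0.511, 0.499]
wrist_force: [0.6, 0.2, -0.4]
width: 0.816
clock: 16.3
ee_pos: [0.5314, -0.2159, 0.1838]
tcp_rot: [-0.491, 0.499, 0.511, 0.499]
wrist_force: [0.5, 0.7, 0.3]
width: 0.821
knob (623.2073364257812, 191.08987426757812) 19.60131072998047 z [0.03520925 0.04049923] slope [ 0.01942037 -0.02385281]
collar (643.111328125, 9.824905395507812) 22.70222282409668 z [0.03101416 0.03538173] slope [0.00173591 0.00139972]
```

View pics/t5.png

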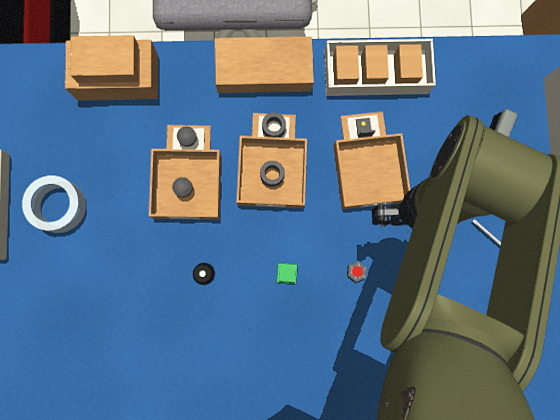

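Collar at (272,173) and knob at (182,187) are both near the middle of the right bins, flat and upright, and the arm is clear.

```bash
python3 -c "
from rig import order; print(order.close_job())"
```

```text
the job is handed in; nothing more can be done
None
```

I put the knob and the collar into the bins with the matching samples and handed the job in at about 16.4 s. No verdict was reported.

- **Final check:** The last top picture and its depth show the knob head's top at about 40 mm, so it stands upright on the bin floor. The collar's top is at about 34–35 mm with under 0.002 slope, so it lies flat. Both are within about 10 mm of their bin centres. The arm was well clear of both parts, at 0.18 m height.
- **Forces:** Wrist force readings at the end of each move stayed near the weight of the part, a few N at most.

**What did not agree:**
- **Colour outlines:** In the first picture they put the parts 6–8 mm off the depth measurement, because the side walls show in the outline. I used the depth values.
- **Knob by side depth:** That fit was spoiled by background and I discarded it, so only the top view fixed the knob's position.
- **Gripper opening:** It read about 2 mm under the true diameters on both parts.
- **Tool tilt:** The tool drifted by up to 2° during the moves, with no visible effect on the result.
- **Collar circle:** The last fit came out 2–3 mm small in radius, so its x is good to a few mm, against a 52 mm allowance.

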